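# Nest the casting flask and ratchet its clamp four clicks

## Task

Build up the casting flask in the blue clamp: set the white liner into the fixed steel flask, then the copper cup into the liner, each standing upright on the bottom. Then take the red grip of the ratchet lever and advance it exactly four clicks (you can feel each one), not a fifth, and finish while still holding the grip there, without letting go. Leave the two stain vials and the dropper bottle where they stand.

Things in the scene. Friction and masses are not known exactly. Their poses are not given: they have to be found in the camera images.
- clamp: Clamp fixed to the bench: blue base plate 150 x 235 x 16 mm. Origin on the bench under the centre of the steel flask, z up. In its frame the plate reaches from x -65 to 85 mm and y -178 to +58 mm; the lever's pivot is at x 0, y -100 mm. Its place and yaw (within 0.2 rad of the world's axes) change from start to start.
- flask_floor (a point): Centre of the inner floor of the steel flask, 20 mm above the bench. Flask: fixed, open at the top, outer diameter 74, inner diameter 66 mm, 36 mm deep (rim 56 mm above the bench).
- lever_pivot (a point): Point on the lever's upright axis, 90 mm above the bench.
- lever_grip (a point): On the axis of the red upright round grip at the lever's free end: diameter 18 mm, from 46 to 102 mm above the bench; this point 88 mm above the bench, 100 mm from the lever's axis, at the start at x -100, y -100 mm in the clamp's frame. It turns easily between fingers that hold it from above; the lever's arm below it ends 46 mm above the bench.
- lever (a joint): Lever angle, rad, 0 at the start, growing counterclockwise from above: the grip swings from the clamp's -x towards its -y, away from the flask, 15 mm a click. The push at the grip rises to 4 to 6 N near 0.10, 0.25, 0.40, 0.55 (fifth: 0.70), then drops, and the sprung pawl snaps in at 0.14, 0.29, 0.44, 0.59 (fifth: 0.74) and stops the lever from going back. Right is anywhere from 0.59 to 0.69.
- liner: White ceramic liner, loose open cup: upper part straight, 56 mm outer diameter, below 32 mm it tapers to 40 mm at the foot; 70 mm tall, wall 3 mm, bottom 4 mm thick, about 120 g. Origin: centre of its underside, z up. Grasp round the upper 25 mm: seated in the flask it stands 34 mm above the flask's rim.
- inner_cup: Copper-coloured (red-brown) cup, loose, open: upper part straight, 36 mm outer diameter, below 30 mm it tapers to 28 mm at the foot; 98 mm tall, about 100 g. Origin: centre of its underside, z up. Grasp round the upper 25 mm: on the liner's bottom (liner's mouth 50 mm inside) it stands 32 mm above the liner's rim. Liner and copper cup may have changed places.
- stain_vial_amber: Bystander: small amber glass vial with black cap, 22 mm diameter, 42 mm tall, loose; origin under its centre.
- stain_vial_black: Bystander: small black vial, 22 mm diameter, 42 mm tall, loose; origin under its centre.
- fluid_bottle: Bystander: white dropper bottle, 42 mm diameter, 100 mm tall, loose; origin under its centre.
Not all that is in view belongs to the job. What is shaped like the liner but purple or turquoise is not meant. Of the things that look like the inner_cup, take the one that is nearest to the robot's base at the start.

How it is judged:
On the way, in this order (a step that is already met when the one before it is completed fails the run):
1. the liner stands on the floor of the steel flask (horizontal distance between liner and flask_floor below 0.009 m and z of liner in the frame of flask_floor below 0.005 m and angle between liner's own z axis and vertical below 0.15 rad), for 0.2 s.
2. the copper cup stands on the bottom of the liner (horizontal distance between inner_cup and liner below 0.01 m and z of inner_cup in the frame of liner below 0.009 m and angle between inner_cup's own z axis and vertical below 0.15 rad), for 0.2 s.
3. the first click, with the fingers on the lever (value of joint lever above 0.12 rad and contact force between the fingers and lever above 0.5 N), for 0.05 s.
4. the fourth click (value of joint lever above 0.575 rad), for 0.1 s.
At the end, for the whole second after the job is handed in: Lever past its 4th click, short of its 5th (0.575 to 0.705 rad), at rest, fingers on it with over 1 N; liner on the flask floor (5 mm in height, 9 mm off centre, 0.15 rad of upright), copper cup on the liner bottom (5 mm, 10 mm, 0.15 rad), both at rest (all of step 1 and all of step 2 and value of joint lever between 0.575 and 0.705 rad and not (velocity of joint lever above 0.1 rad/s) and not (velocity of joint lever below -0.1 rad/s) and contact force between the fingers and lever above 1 N and linear speed of each of liner, inner_cup below 0.03 m/s); the arm keeps its last pose, push and grip.
It fails at once if the lever goes over a fifth click (value of joint lever above 0.73 rad).
It fails at once if a vial or the dropper bottle is moved more than 30 mm (distance of any of stain_vial_amber, stain_vial_black, fluid_bottle from where it was at the start of the episode above 0.03 m).
It also fails if it takes over 72 s, if anything falls off the work surface, if the arm or the gripper's body presses on something with over 40 N, if the wrist force passes 120 N, or if a joint passes its speed limit or range.

## Robot

A 6-joint arm with a two-finger parallel gripper is mounted at the origin on a cart in front of the work surface, level with it; the furniture and walls round the work are solid. World frame = base frame: x ahead of the robot, y to its left, z up, the work surface at z = 0. Lengths are in m, angles in rad, forces in N, time in s.
With the tool pointing down it reaches from about 0.325 to 0.775 m from the base axis. Payload 5.5 kg.
Tool frame: the origin (TCP) lies between the finger pads; the fingertips stand 19 mm ahead of it and the grasp point (between the pads) is the TCP; z points along the fingers, y is the line along which they close (so a half turn about z gives the same grasp; the last joint's range is limited). The gripper opens to 88 mm and grips with 3 to 60 N. Pads are 20 mm wide; open, the fingers measure 115 mm over their backs; the gripper's body (75 mm by 178 mm) begins 61 mm behind the grasp point.
Start: joints at [1.128, 0.091, 1.231, -0, 1.82, -0.057], TCP at [0.226, 0.556, 0.213] pointing down, gripper open.
Joint ranges: [-2.87, 2.87], [-0.86, 2.18], [0.17, 2.46], [-1.51, 4.65], [0.06, 2.69], [-2.65, 2.65]. Speed limits (rad/s): [2.57, 2.57, 3.01, 3.14, 3.14, 3.14].

## Interface

Orientations are given as a unit quaternion [x, y, z, w].
In Python, from rig import arm, eyes, finish_job, finder gives the robot as it stands.
- The arm moves only by the tool send_rows, never from a script. Its argument "plan" is a list of rows, each an object with "hand": the closure, from 0 (fully open) to 1 (shut); "slide": the shift along the tool's x, y, z as a fraction of full scale, a list of three; "dr": the turn, a rotation vector about the tool's x, y, z as a fraction of full scale, a list of three. A call has exactly 8 rows; each row is the pose to reach, as a shift and turn from the pose commanded when the call began, along the tool's axes at that moment, turning the shorter way round; what a row does not reach only later rows make up. Full scale, the value 1, is 8 cm for a shift and pi rad for a turn. A row lasts 1/12 s, in which the tool goes at most 41.7 mm and 7.16 degrees, less where a joint would pass 70% of its speed; a pose out of reach is approached as far as the arm can. A call with a number of a shift or a turn outside -1 to 1 is refused whole. A call with a gripper value outside its range is refused whole. The fingers move at their own pace and stop on an object; "force" is the grip in N (left out, the last holds). Time passes only in rows, so rows that repeat a pose let the fingers close, or fill a call up. It gives the time, the measured TCP pose, the force, the opening and the grip force at its end, in the units of the state.
- arm.get_obs(): the state, without advancing time (a new reading comes with each control period).
- eyes.read_camera(name): name is "scene" or "top" or "wrist"; returns the picture (384x512x3 uint8, red, green, blue); there is no depth.
- eyes.camera_model(name): a dict with "K" (3x3 intrinsics, pixels), "eye" and "rotation" of the camera in the world. Camera axes: x right, y down, z forward; pixel columns grow to the right and rows downward; lengths in m; the calibration is good to about 2 mm. A picture is of the moment at which its call begins: read the wrist's pose just before it. camera_model takes no time and is no camera call; for the wrist camera it gives the pose at the moment of the call.
- finish_job(): hands the job in; it is judged then, once.
Trained networks look in the newest picture that a camera, given by its name, has taken for a name from the list of things; names that differ only in an ending like _2 or _b are one class to them, and where a whole thing is asked for, a point or a joint stands for the part that bears it (a point fixed in the world has none). Each returns a list of dicts, best first, with "p" (0 to 1); they miss things now and then, are a little off and sometimes report something else, mostly with a low value. They report only what shows in the picture. A call takes as long as a camera call. They do not tell look-alikes from the thing itself.
- finder.masks_of(camera, target): "pixels" (384x512 bool, what is visible of it) and "uv" ([column, row] in pixels, amid what is visible of it).
The state is a dict: "time": time; "joints": joint angles; "joint_vel": joint speeds; "joint_efforts": joint torques, N m; "ee_pos": TCP position; "ee_rot": TCP orientation; "ft_force": force on the tool from outside, world axes, zero at the start; "torque": the same for the moment, N m; "width": finger opening in m; "finger_force": force on a finger pad.
Only numpy, scipy, OpenCV 4.12 (cv2) and the standard library are available. Lean on these libraries where they do the work, as an engineer would, in place of code of your own. Each camera call takes 0.05 s, during which the arm holds its last target. There are 200 camera calls.

## Working session

There is one attempt and no reset: what is moved stays moved. The work goes in short steps, Python scripts to look and compute and a tool call to move; the robot and the scene stay as the last step left them, time stands still between calls to the robot, and variables do not carry over. Pictures are saved under pics/ and viewed, at most 10 in all, crops included, and the job is handed in when it is done.

Besides the shell and the picture viewer there is one more tool, called after ">>>" as a command line: name --argument value ..., lists and objects as JSON in quotes. send_rows: Moves the arm, as the interface text tells. Its arguments: {"type":"object","properties":{"plan":{"type":"array","items":{"type":"object","properties":{"hand":{"type":"number"},"slide":{"type":"array","items":{"type":"number"}},"dr":{"type":"array","items":{"type":"number"}}}}},"force":{"type":"number"}},"required":["plan"]}

```bash
ls; mkdir -p pics
python3 - <<'E'
from rig import arm, eyes, finder
import cv2, numpy as np
o=arm.get_obs(); print({k:np.round(v,3).tolist() for k,v in o.items()})
ims=[]
for n in("scene","top"):
    im=eyes.read_camera(n); m=eyes.camera_model(n); print(n,np.round(m["K"],1).tolist(),np.round(m["eye"],3).tolist(),np.round(m["rotation"],3).tolist())
    cv2.imwrite(f"pics/{n}0.png",im[:,:,::-1]); ims.append(im)
    for t in("liner","inner_cup","clamp","lever_grip","fluid_bottle"):
        for d in finder.masks_of(n,t)[:5]:
            print(n,t,round(d["p"],2),np.round(d["uv"]).tolist(),int(d["pixels"].sum()))
cv2.imwrite("pics/top0b.png",cv2.resize(ims[1],(800,600))[:,:,::-1])
cv2.imwrite("pics/scene0b.png",cv2.resize(ims[0],(800,600))[:,:,::-1])
E
```

```text
pics
{'time': 0.0, 'joints': [1.128, 0.092, 1.232, -0.0, 1.82, -0.057], 'joint_vel': [-0.0, 0.0, -0.001, -0.0, 0.001, 0.002], 'joint_efforts': [-0.002, -44.647, -40.644, 0.07, 0.03, -0.0], 'ee_pos': [0.226, 0.556, 0.212], 'ee_rot': [0.192, 0.981, -0.001, -0.0], 'ft_force': [0.907, 0.461, 0.365], 'torque': [0.01, 0.005, 0.001], 'finger_force': 0.0, 'width': 0.088}
scene [[410.3, 0.0, 256.6], [0.0, 410.3, 191.0], [0.0, 0.0, 1.0]] [0.049, 1.037, 0.789] [-0.204, 0.849, -0.475, 0.113]
scene liner 0.73 [250.0, 222.0] 359
scene liner 0.72 [203.0, 237.0] 426
scene liner 0.6 [205.0, 211.0] 378
scene inner_cup 0.95 [241.0, 248.0] 342
scene inner_cup 0.52 [225.0, 200.0] 290
scene clamp 0.81 [260.0, 197.0] 912
scene fluid_bottle 0.64 [203.0, 275.0] 463
top [[352.8, 0.0, 259.1], [0.0, 352.8, 187.5], [0.0, 0.0, 1.0]] [0.452, -0.007, 1.161] [-0.699, 0.713, -0.029, 0.042]
top liner 0.64 [185.0, 169.0] 283
top liner 0.53 [217.0, 200.0] 238
top liner 0.51 [218.0, 149.0] 279
top inner_cup 0.62 [183.0, 215.0] 153
top inner_cup 0.42 [240.0, 158.0] 153
top inner_cup 0.29 [146.0, 198.0] 180
top clamp 0.77 [303.0, 181.0] 3308
top lever_grip 0.59 [315.0, 189.0] 397
```

View pics/top0b.png

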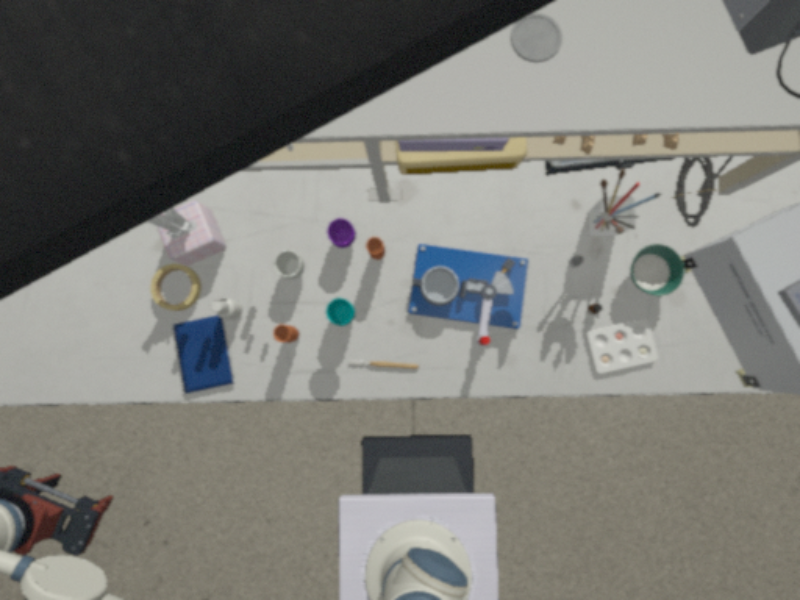

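View pics/scene0b.png

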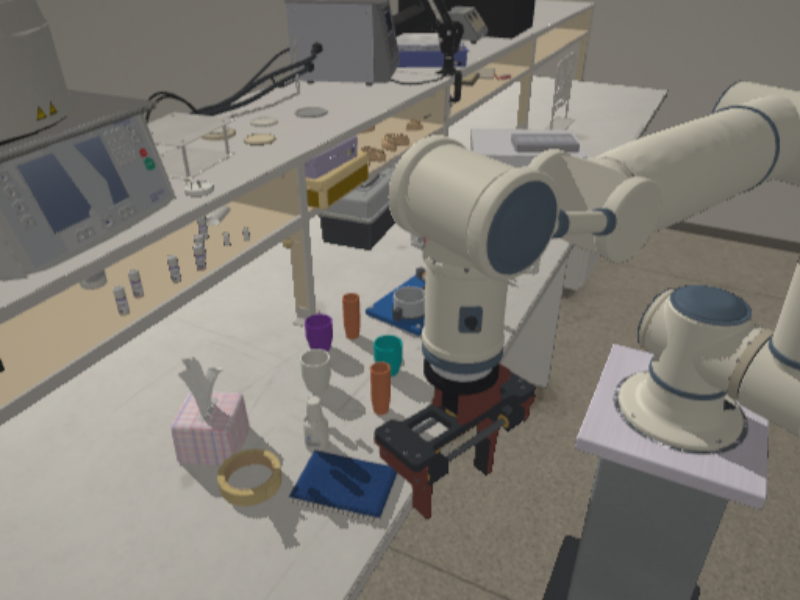

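Top view (800-px scale): white liner (289,265). Its look-alikes are purple (341,233) and turquoise (341,312). Copper cups are at (286,333) and (376,248), and the lower one is nearer the base. The bottle is at (225,305), the flask at (440,286), the red grip at (485,341), and the vials are probably the dark dots at (577,262) and (595,310).

```bash
cat > h.py <<'E'
import numpy as np, cv2
from scipy.spatial.transform import Rotation as R
from scipy.optimize import least_squares
from rig import arm, eyes, finder
def cam(n):
    m=eyes.camera_model(n); r=np.array(m["rotation"],float)
    r=R.from_quat(r).as_matrix() if r.size==4 else r
    return np.array(m["K"]),np.array(m["eye"]),r
def proj(c,P):
    q=(np.atleast_2d(P)-c[1])@c[2]; q=q@c[0].T; return q[:,:2]/q[:,2:]
def ray(c,uv,z):
    d=c[2]@np.linalg.inv(c[0])@np.array([uv[0],uv[1],1.]); return c[1]+d*(z-c[1][2])/d[2]
LINER=[(0,.02),(.032,.028),(.07,.028)]; CUP=[(0,.014),(.03,.018),(.098,.018)]
T=np.linspace(0,2*np.pi,48)
def sil(prof,xy): return np.vstack([np.c_[xy[0]+r*np.cos(T),xy[1]+r*np.sin(T),0*T+z] for z,r in prof])
def cent(c,prof,xy):
    h=cv2.convexHull(proj(c,sil(prof,xy)).astype(np.float32)); m=cv2.moments(h); return np.array([m["m10"],m["m01"]])/m["m00"]
def fit(prof,obs,x0):
    f=lambda x:np.concatenate([cent(c,prof,x)-u for c,u in obs])
    s=least_squares(f,x0,diff_step=1e-3); return s.x,np.abs(s.fun).max()
def mc(mask):
    m=cv2.moments(mask.astype(np.uint8),True); return np.array([m["m10"],m["m01"]])/m["m00"]
def slide(d):  # world delta -> tool fractions
    o=arm.get_obs(); return np.round(R.from_quat(o["ee_rot"]).inv().apply(d)/.08,3)
E
python3 - <<'E'
from h import *
T_=cam("top");S=cam("scene")
top=eyes.read_camera("top")
L=finder.masks_of("top","liner");C=finder.masks_of("top","inner_cup")
near=lambda ds,uv:min(ds,key=lambda d:np.hypot(*(np.array(d["uv"])-uv)))
for nm,ds,uv,p in(("liner",L,(185,169),LINER),("purple",L,(218,149),LINER),("turq",L,(217,200),LINER),("cup",C,(183,215),CUP),("cup2",C,(240,158),CUP)):
    u=mc(near(ds,uv)["pixels"]); print(nm,u.round(1),*[np.round(v,4) for v in fit(p,[(T_,u)],ray(T_,uv,.04)[:2])])
sc=eyes.read_camera("scene")
L=finder.masks_of("scene","liner");C=finder.masks_of("scene","inner_cup")
for nm,ds,uv,p in(("liner",L,(203,237),LINER),("cup",C,(241,248),CUP)):
    u=mc(near(ds,uv)["pixels"]); print(nm,u.round(1),*[np.round(v,4) for v in fit(p,[(S,u)],np.array([.5,.2]))])
hsv=cv2.cvtColor(top,cv2.COLOR_RGB2HSV)
b=cv2.inRange(hsv,(100,120,50),(125,255,255)); b[:,:240]=0
pts=cv2.findNonZero(b); r=cv2.minAreaRect(pts); w=np.array([ray(T_,p,.016) for p in cv2.boxPoints(r)]); print("clamp",r,w.round(3).tolist())
e=w[1]-w[0]; print(np.linalg.norm(w[1]-w[0]),np.linalg.norm(w[2]-w[1]))
red=(cv2.inRange(hsv,(0,170,100),(6,255,255))|cv2.inRange(hsv,(174,170,100),(180,255,255))); red[:,:290]=0;red[:,330:]=0
print("red",mc(red),red.sum()/255,ray(T_,mc(red),.095))
crop=np.hstack([cv2.resize(top[130:250,130:250],(400,400),interpolation=3),cv2.resize(sc[180:300,180:300],(400,400),interpolation=3)])
cv2.imwrite("pics/crop1.png",crop[:,:,::-1])
print("bottle",[ (d["p"],np.round(d["uv"])) for d in finder.masks_of("scene","fluid_bottle")[:2]])
E
```

```text
liner [185.1 168.8] [0.6284 0.2485] 0.0
purple [218.3 148.8] [0.6907 0.1418] 0.0
turq [217.7 199.5] [0.5284 0.1446] 0.0
cup [314.2 194.4] [ 0.537  -0.1566] 0.0
cup2 [314.2 194.4] [ 0.537  -0.1566] 0.0
liner [201.8 235.8] [0.6282 0.2491] 0.0
cup [242.8 247.1] [0.4878 0.2535] 0.0
clamp ((299.3899841308594, 182.76998901367188), (70.28641510009766, 43.55778121948242), 8.130102157592773) [[0.529, 0.007, 0.016], [0.67, -0.016, 0.016], [0.632, -0.242, 0.016], [0.492, -0.217, 0.016]]
0.14355253859711795 0.2297412042804021
red [309.93333333 217.4       ] 15.0 [ 0.46615308 -0.13814063  0.095     ]
bottle [(0.65, array([202., 274.]))]
```

View pics/crop1.png

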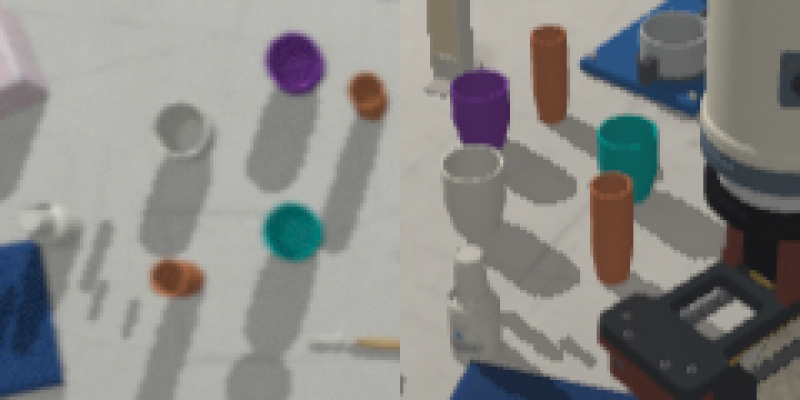

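Three liner-shaped things: white at top px (185,169), purple (218,149), turquoise (217,200). I take the white one. Two copper cups: (183,215) and (240,158). I take the first, as it is nearest the base, and the crop confirms both choices. Liner ≈ (0.628, 0.249), cup ≈ (0.488, 0.253), clamp origin ≈ (0.581, -0.056) with yaw ≈ -0.162. Moving above the liner.

>>> send_rows --plan '[{"hand": 0, "slide": [-0.25, -0.06, 0], "dr": [0, 0, 0]}, {"hand": 0, "slide": [-0.5, -0.12, 0], "dr": [0, 0, 0]}, {"hand": 0, "slide": [-0.75, -0.18, 0], "dr": [0, 0, 0]}, {"hand": 0, "slide": [-1, -0.25, 0], "dr": [0, 0, 0]}, {"hand": 0, "slide": [-1, -0.5, 0], "dr": [0, 0, 0]}, {"hand": 0, "slide": [-1, -0.75, 0], "dr": [0, 0, 0]}, {"hand": 0, "slide": [-1, -0.83, 0], "dr": [0, 0, 0]}, {"hand": 0, "slide": [-1, -0.83, 0], "dr": [0, 0, 0]}]' --force 15

```text
time: 1.62
ee_pos: [0.2748, 0.4637, 0.2135]
ee_rot: [0.192, 0.981, 0.001, 0.0]
ft_force: [-0.7, -0.3, -0.3]
width: 0.0877
finger_force: 0.0
```

>>> send_rows --plan '[{"hand": 0, "slide": [-0.25, -0.2, 0], "dr": [0, 0, 0]}, {"hand": 0, "slide": [-0.5, -0.4, 0], "dr": [0, 0, 0]}, {"hand": 0, "slide": [-0.75, -0.6, 0], "dr": [0, 0, 0]}, {"hand": 0, "slide": [-1, -0.83, 0], "dr": [0, 0, 0]}, {"hand": 0, "slide": [-1, -0.83, 0], "dr": [0, 0, 0]}, {"hand": 0, "slide": [-1, -0.83, 0], "dr": [0, 0, 0]}, {"hand": 0, "slide": [-1, -0.83, 0], "dr": [0, 0, 0]}, {"hand": 0, "slide": [-1, -0.83, 0], "dr": [0, 0, 0]}]'

```text
time: 2.28
ee_pos: [0.3237, 0.3737, 0.2126]
ee_rot: [0.191, 0.982, 0.0, -0.0]
ft_force: [-0.6, 1.0, 1.0]
width: 0.0878
finger_force: 0.0
```

>>> send_rows --plan '[{"hand": 0, "slide": [-0.25, 0, 0], "dr": [0, 0, 0]}, {"hand": 0, "slide": [-0.5, 0, 0], "dr": [0, 0, 0]}, {"hand": 0, "slide": [-0.75, 0, 0], "dr": [0, 0, 0]}, {"hand": 0, "slide": [-1, 0, 0], "dr": [0, 0, 0]}, {"hand": 0, "slide": [-1, 0, 0], "dr": [0, 0, 0]}, {"hand": 0, "slide": [-1, 0, 0], "dr": [0, 0, 0]}, {"hand": 0, "slide": [-1, 0, 0], "dr": [0, 0, 0]}, {"hand": 0, "slide": [-1, 0, 0], "dr": [0, 0, 0]}]'

```text
time: 2.95
ee_pos: [0.3973, 0.3434, 0.2128]
ee_rot: [0.191, 0.982, 0.0, -0.0]
ft_force: [-0.2, -0.8, 0.2]
width: 0.0876
finger_force: 0.0
```

>>> send_rows --plan '[{"hand": 0, "slide": [-0.25, 0, 0], "dr": [0, 0, 0]}, {"hand": 0, "slide": [-0.5, 0, 0], "dr": [0, 0, 0]}, {"hand": 0, "slide": [-0.75, 0, 0], "dr": [0, 0, 0]}, {"hand": 0, "slide": [-1, 0, 0], "dr": [0, 0, 0]}, {"hand": 0, "slide": [-1, 0, 0], "dr": [0, 0, 0]}, {"hand": 0, "slide": [-1, 0, 0], "dr": [0, 0, 0]}, {"hand": 0, "slide": [-1, 0, 0], "dr": [0, 0, 0]}, {"hand": 0, "slide": [-1, 0, 0], "dr": [0, 0, 0]}]'

```text
time: 3.62
ee_pos: [0.4713, 0.3132, 0.2131]
ee_rot: [0.191, 0.982, 0.0, 0.0]
ft_force: [0.4, -0.7, 1.3]
width: 0.0877
finger_force: 0.0
```

>>> send_rows --plan '[{"hand": 0, "slide": [-0.25, 0, 0], "dr": [0, 0, 0]}, {"hand": 0, "slide": [-0.5, 0, 0], "dr": [0, 0, 0]}, {"hand": 0, "slide": [-0.75, 0, 0], "dr": [0, 0, 0]}, {"hand": 0, "slide": [-1, 0, 0], "dr": [0, 0, 0]}, {"hand": 0, "slide": [-1, 0, 0], "dr": [0, 0, 0]}, {"hand": 0, "slide": [-1, 0, 0], "dr": [0, 0, 0]}, {"hand": 0, "slide": [-1, 0, 0], "dr": [0, 0, 0]}, {"hand": 0, "slide": [-1, 0, 0], "dr": [0, 0, 0]}]'

```text
time: 4.28
ee_pos: [0.5454, 0.2831, 0.2132]
ee_rot: [0.191, 0.982, 0.0, 0.0]
ft_force: [0.3, -0.2, 0.1]
width: 0.0874
finger_force: 0.0
```

```bash
cat > look.py <<'E'
from h import *
import sys
def look(t,prof,x0,out=None):
    im=eyes.read_camera("wrist"); c=cam("wrist"); o=arm.get_obs()
    print("t",round(o["time"],2),"tcp",np.round(o["ee_pos"],4),"cam",c[1].round(3))
    for d in finder.masks_of("wrist",t)[:4]:
        m=d["pixels"]; ys,xs=np.where(m); u=mc(m)
        print(round(d["p"],2),u.round(1),"box",xs.min(),xs.max(),ys.min(),ys.max(),"rgb",im[m].mean(0).round(),*[np.round(v,4) for v in fit(prof,[(c,u)],x0)])
    if out: cv2.imwrite(f"pics/{out}.png",im[:,:,::-1])
if __name__=="__main__": look("liner",LINER,np.array([.628,.249]),"w1")
E
python3 look.py
```

```text
t 4.33 tcp [0.5455 0.2831 0.2132] cam [0.467 0.315 0.385]
0.88 [195.8 299.3] box 172 217 280 314 rgb [70. 45. 79.] [0.6739 0.154 ] 0.0
0.73 [132.7 202.8] box 101 163 174 232 rgb [50. 93. 89.] [0.5299 0.1451] 0.0
0.72 [252.9 245.2] box 229 277 214 274 rgb [123. 120. 111.] [0.629  0.2495] 0.0
```

>>> send_rows --plan '[{"hand": 0, "slide": [-0.25, 0, 0.1], "dr": [0, 0, 0]}, {"hand": 0, "slide": [-0.5, 0, 0.2], "dr": [0, 0, 0]}, {"hand": 0, "slide": [-0.75, 0, 0.3], "dr": [0, 0, 0]}, {"hand": 0, "slide": [-1, 0, 0.4], "dr": [0, 0, 0]}, {"hand": 0, "slide": [-1, 0, 0.5], "dr": [0, 0, 0]}, {"hand": 0, "slide": [-1, 0, 0.5], "dr": [0, 0, 0]}, {"hand": 0, "slide": [-1, 0, 0.5], "dr": [0, 0, 0]}, {"hand": 0, "slide": [-1, 0, 0.5], "dr": [0, 0, 0]}]'

```text
time: 5.05
ee_pos: [0.6198, 0.2531, 0.1737]
ee_rot: [0.191, 0.982, 0.0, 0.0]
ft_force: [-0.7, 0.5, 0.9]
width: 0.0877
finger_force: 0.0
```

>>> send_rows --plan '[{"hand": 0, "slide": [-0.12, 0, 0], "dr": [0, 0, 0]}, {"hand": 0, "slide": [-0.12, 0, 0.2], "dr": [0, 0, 0]}, {"hand": 0, "slide": [-0.12, 0, 0.4], "dr": [0, 0, 0]}, {"hand": 0, "slide": [-0.12, 0, 0.6], "dr": [0, 0, 0]}, {"hand": 0, "slide": [-0.12, 0, 0.8], "dr": [0, 0, 0]}, {"hand": 0, "slide": [-0.12, 0, 0.9], "dr": [0, 0, 0]}, {"hand": 0, "slide": [-0.12, 0, 0.9], "dr": [0, 0, 0]}, {"hand": 0, "slide": [-0.12, 0, 0.9], "dr": [0, 0, 0]}]'

```text
time: 5.72
ee_pos: [0.6295, 0.2487, 0.1012]
ee_rot: [0.192, 0.981, 0.0, 0.0]
ft_force: [0.1, -0.1, -0.5]
width: 0.0878
finger_force: 0.0
```

>>> send_rows --plan '[{"hand": 0, "slide": [0, 0, 0.15], "dr": [0, 0, 0]}, {"hand": 0, "slide": [0, 0, 0.3], "dr": [0, 0, 0]}, {"hand": 0, "slide": [0, 0, 0.5], "dr": [0, 0, 0]}, {"hand": 0, "slide": [0, 0, 0.5], "dr": [0, 0, 0]}, {"hand": 0.2, "slide": [0, 0, 0.5], "dr": [0, 0, 0]}, {"hand": 0.4, "slide": [0, 0, 0.5], "dr": [0, 0, 0]}, {"hand": 0.6, "slide": [0, 0, 0.5], "dr": [0, 0, 0]}, {"hand": 0.6, "slide": [0, 0, 0.5], "dr": [0, 0, 0]}]'

```text
time: 6.38
ee_pos: [0.63, 0.2488, 0.0621]
ee_rot: [0.192, 0.981, 0.0, 0.001]
ft_force: [0.2, 0.5, -0.1]
width: 0.0646
finger_force: 0.0
```

>>> send_rows --plan '[{"hand": 0.7, "slide": [0, 0, 0], "dr": [0, 0, 0]}, {"hand": 0.8, "slide": [0, 0, 0], "dr": [0, 0, 0]}, {"hand": 1, "slide": [0, 0, 0], "dr": [0, 0, 0]}, {"hand": 1, "slide": [0, 0, 0], "dr": [0, 0, 0]}, {"hand": 1, "slide": [0, 0, 0], "dr": [0, 0, 0]}, {"hand": 1, "slide": [0, 0, 0], "dr": [0, 0, 0]}, {"hand": 1, "slide": [0, 0, 0], "dr": [0, 0, 0]}, {"hand": 1, "slide": [0, 0, 0], "dr": [0, 0, 0]}]'

```text
time: 7.05
ee_pos: [0.6294, 0.2486, 0.0607]
ee_rot: [0.192, 0.981, -0.0, 0.0]
ft_force: [0.4, -1.0, 0.3]
width: 0.0115
finger_force: 0.0
```

>>> send_rows --plan '[{"hand": 0, "slide": [0, 0, 0], "dr": [0, 0, 0]}, {"hand": 0, "slide": [0, 0, 0], "dr": [0, 0, 0]}, {"hand": 0, "slide": [0, 0, 0], "dr": [0, 0, 0]}, {"hand": 0, "slide": [0, 0, 0], "dr": [0, 0, 0]}, {"hand": 0, "slide": [0, 0, 0], "dr": [0, 0, 0]}, {"hand": 0, "slide": [0, 0, 0], "dr": [0, 0, 0]}, {"hand": 0, "slide": [0, 0, 0], "dr": [0, 0, 0]}, {"hand": 0, "slide": [0, 0, 0], "dr": [0, 0, 0]}]'

```text
time: 7.72
ee_pos: [0.6294, 0.2486, 0.0607]
ee_rot: [0.192, 0.981, -0.0, 0.0]
ft_force: [-0.5, -0.4, 0.0]
width: 0.0611
finger_force: 0.0
```

Run:
```python
from h import *
a=eyes.read_camera("wrist");b=eyes.read_camera("scene");t=eyes.read_camera("top")
print(arm.get_obs()["width"])
im=np.vstack([np.hstack([cv2.resize(a,(400,300)),cv2.resize(b[150:330,130:370],(400,300))]),np.hstack([cv2.resize(t[110:260,120:320],(400,300)),cv2.resize(cv2.imread("pics/w1.png")[:,:,::-1],(400,300))])])
cv2.imwrite("pics/m2.png",im[:,:,::-1])
```

```text
0.07314922910220807
```

View pics/m2.png

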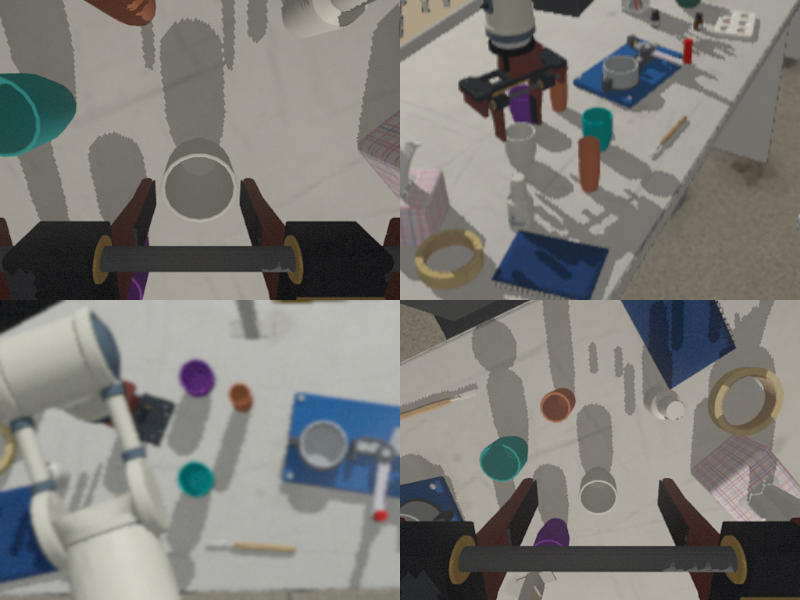

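Run:
```python
from h import *
o=arm.get_obs();c=cam("wrist");s=cam("scene")
print(c[0].round(1).tolist(),c[1].round(3),c[2].round(3).tolist(),o["ee_pos"],R.from_quat(o["ee_rot"]).as_matrix().round(3).tolist())
print("rim ctr from wrist",ray(c,(255,239),.07))
tip=o["ee_pos"]-np.array([0,0,.019])
print("tip proj wrist",proj(c,tip),"scene",proj(s,tip))
S_=eyes.read_camera("scene")
for d in finder.masks_of("scene","liner")[:3]: u=mc(d["pixels"]);print(u,fit(LINER,[(s,u)],np.array([.6,.2])))
```

```text
[[317.1, 0.0, 252.9], [0.0, 317.1, 191.1], [0.0, 0.0, 1.0]] [0.551 0.28  0.233] [[0.377, 0.881, 0.285], [0.926, -0.359, -0.115], [0.001, 0.308, -0.951]] [0.62943238 0.24866564 0.06075848] [[-0.927, 0.376, 0.0], [0.376, 0.927, -0.0], [-0.0, 0.0, -1.0]]
rim ctr from wrist [0.62673548 0.25091566 0.07      ]
tip proj wrist [[253.04643129 224.16674296]] scene [[201.57356812 235.31844174]]
[248.5601173  224.57184751] (array([0.53162746, 0.13628536]), np.float64(4.469812893148628e-07))
[201.62222222 236.12888889] (array([0.62798071, 0.25056535]), np.float64(7.820763130439445e-07))
[202.10884354 213.35034014] (array([0.69246485, 0.15009887]), np.float64(3.7130300256649207e-07))
```

Run:
```python
from h import *
o=arm.get_obs();s=cam("scene");t=cam("wrist")
b=eyes.read_camera("scene").copy();w=eyes.read_camera("wrist").copy()
Y=R.from_quat(o["ee_rot"]).as_matrix()[:,1]
ims=[]
for im,c,(u0,v0,du,dv) in((b,s,(150,150,120,120)),(w,t,(100,110,320,270))):
    k=400/du; g=cv2.resize(im[v0:v0+dv,u0:u0+du],(400,int(dv*k)),interpolation=cv2.INTER_CUBIC)
    for sg in(-1,1):
        for z in(-.019,.0):
            p=(proj(c,o["ee_pos"]+sg*Y*o["width"]/2+np.array([0,0,z]))[0]-(u0,v0))*k
            cv2.circle(g,tuple(int(x) for x in p),4,(255,0,0) if z else (255,255,0),1)
    r=(proj(c,sil(LINER,(.628,.2505)))-(u0,v0))*k
    for p in r: cv2.circle(g,tuple(int(x) for x in p),1,(0,255,0),-1)
    ims.append(cv2.copyMakeBorder(g,0,400-g.shape[0],0,0,0))
cv2.imwrite("pics/m3.png",np.hstack(ims)[:,:,::-1]); print(o["width"])
```

```text
0.08094235088452416
```

View pics/m3.png

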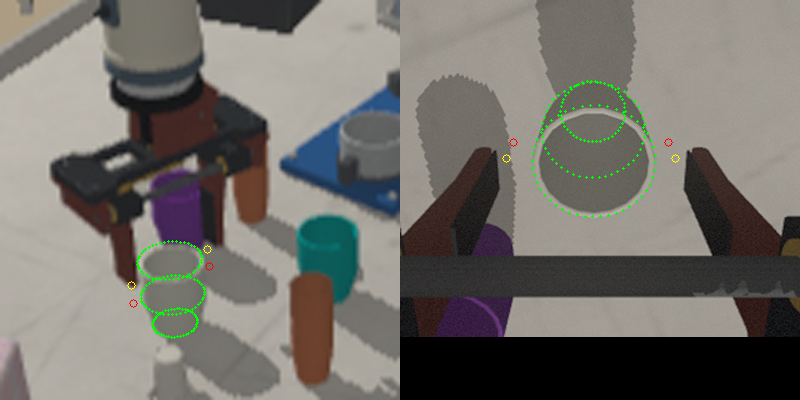

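The overlay shows the real fingertips about 30 mm higher than the reported pose predicts: they sit above the liner's rim, which is why the close caught nothing. Going down 28 mm and closing again.

>>> send_rows --plan '[{"hand": 0, "slide": [0, 0, 0.09], "dr": [0, 0, 0]}, {"hand": 0, "slide": [0, 0, 0.18], "dr": [0, 0, 0]}, {"hand": 0, "slide": [0, 0, 0.27], "dr": [0, 0, 0]}, {"hand": 0, "slide": [0, 0, 0.35], "dr": [0, 0, 0]}, {"hand": 0.3, "slide": [0, 0, 0.35], "dr": [0, 0, 0]}, {"hand": 0.5, "slide": [0, 0, 0.35], "dr": [0, 0, 0]}, {"hand": 0.5, "slide": [0, 0, 0.35], "dr": [0, 0, 0]}, {"hand": 0.5, "slide": [0, 0, 0.35], "dr": [0, 0, 0]}]'

```text
time: 8.73
ee_pos: [0.6297, 0.2487, 0.0333]
ee_rot: [0.192, 0.981, 0.0, 0.0]
ft_force: [-0.2, 0.6, -0.5]
width: 0.0648
finger_force: 0.0
```

Run:
```python
from h import *
w=eyes.read_camera("wrist");o=arm.get_obs();print(o["width"],o["finger_force"],o["ee_pos"],o["ft_force"])
b=eyes.read_camera("scene")
cv2.imwrite("pics/m4.png",np.hstack([cv2.resize(w[110:380,100:420],(474,400)),cv2.resize(b[160:260,160:240],(320,400),interpolation=2)])[:,:,::-1])
```

```text
0.060878875672960304 0.0 [0.62972287 0.24876565 0.03336144] [ 0.18473696 -0.05099518  0.23947518]
```

View pics/m4.png

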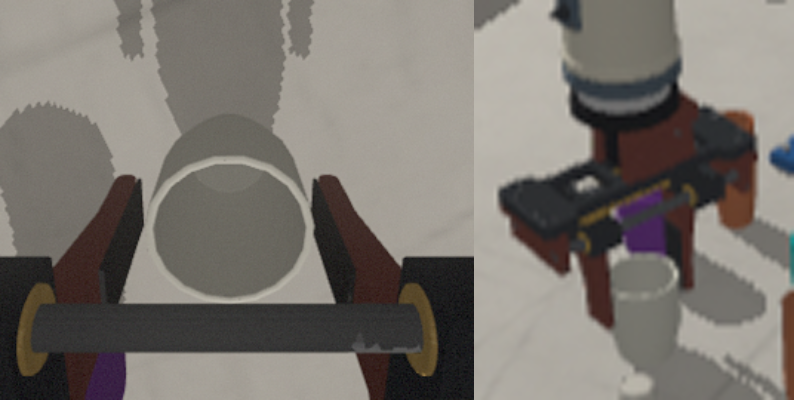

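The fingers now straddle the liner's upper part, rim centred at (227,228) in the crop. Closing.

>>> send_rows --plan '[{"hand": 0.6, "slide": [0, 0, 0], "dr": [0, 0, 0]}, {"hand": 0.7, "slide": [0, 0, 0], "dr": [0, 0, 0]}, {"hand": 0.8, "slide": [0, 0, 0], "dr": [0, 0, 0]}, {"hand": 1, "slide": [0, 0, 0], "dr": [0, 0, 0]}, {"hand": 1, "slide": [0, 0, 0], "dr": [0, 0, 0]}, {"hand": 1, "slide": [0, 0, 0], "dr": [0, 0, 0]}, {"hand": 1, "slide": [0, 0, 0], "dr": [0, 0, 0]}, {"hand": 1, "slide": [0, 0, 0], "dr": [0, 0, 0]}]' --force 20

```text
time: 9.5
ee_pos: [0.6298, 0.2488, 0.0334]
ee_rot: [0.192, 0.981, 0.0, 0.0]
ft_force: [0.2, 1.2, 4.3]
width: 0.0566
finger_force: 20.0
```

>>> send_rows --plan '[{"hand": 1, "slide": [0, 0, -0.1], "dr": [0, 0, 0]}, {"hand": 1, "slide": [0, 0, -0.25], "dr": [0, 0, 0]}, {"hand": 1, "slide": [0, 0, -0.4], "dr": [0, 0, 0]}, {"hand": 1, "slide": [0, 0, -0.55], "dr": [0, 0, 0]}, {"hand": 1, "slide": [0, 0, -0.7], "dr": [0, 0, 0]}, {"hand": 1, "slide": [0, 0, -0.85], "dr": [0, 0, 0]}, {"hand": 1, "slide": [0, 0, -1], "dr": [0, 0, 0]}, {"hand": 1, "slide": [0, 0, -1], "dr": [0, 0, 0]}]'

```text
time: 10.17
ee_pos: [0.6308, 0.2491, 0.1172]
ee_rot: [0.192, 0.981, 0.001, 0.002]
ft_force: [0.6, -0.8, -0.4]
width: 0.0568
finger_force: 20.0
```

>>> send_rows --plan '[{"hand": 1, "slide": [0, -0.1, -0.15], "dr": [0, 0, 0]}, {"hand": 1, "slide": [0, -0.2, -0.3], "dr": [0, 0, 0]}, {"hand": 1, "slide": [-0.05, -0.35, -0.4], "dr": [0, 0, 0]}, {"hand": 1, "slide": [-0.1, -0.5, -0.5], "dr": [0, 0, 0]}, {"hand": 1, "slide": [-0.15, -0.65, -0.5], "dr": [0, 0, 0]}, {"hand": 1, "slide": [-0.2, -0.8, -0.5], "dr": [0, 0, 0]}, {"hand": 1, "slide": [-0.25, -0.95, -0.5], "dr": [0, 0, 0]}, {"hand": 1, "slide": [-0.25, -0.95, -0.5], "dr": [0, 0, 0]}]'

```text
time: 10.83
ee_pos: [0.6192, 0.1675, 0.152]
ee_rot: [0.193, 0.981, -0.001, -0.0]
ft_force: [0.0, -0.2, -0.9]
width: 0.0566
finger_force: 20.0
```

>>> send_rows --plan '[{"hand": 1, "slide": [-0.05, -0.15, 0], "dr": [0, 0, 0]}, {"hand": 1, "slide": [-0.1, -0.3, 0], "dr": [0, 0, 0]}, {"hand": 1, "slide": [-0.15, -0.45, 0], "dr": [0, 0, 0]}, {"hand": 1, "slide": [-0.2, -0.6, 0], "dr": [0, 0, 0]}, {"hand": 1, "slide": [-0.25, -0.75, 0], "dr": [0, 0, 0]}, {"hand": 1, "slide": [-0.25, -0.95, 0], "dr": [0, 0, 0]}, {"hand": 1, "slide": [-0.25, -0.95, 0], "dr": [0, 0, 0]}, {"hand": 1, "slide": [-0.25, -0.95, 0], "dr": [0, 0, 0]}]'

```text
time: 11.5
ee_pos: [0.6091, 0.0917, 0.153]
ee_rot: [0.192, 0.981, 0.0, 0.0]
ft_force: [0.4, 0.4, -1.5]
width: 0.0563
finger_force: 20.0
```

>>> send_rows --plan '[{"hand": 1, "slide": [-0.05, -0.15, 0], "dr": [0, 0, 0]}, {"hand": 1, "slide": [-0.1, -0.3, 0], "dr": [0, 0, 0]}, {"hand": 1, "slide": [-0.15, -0.45, 0], "dr": [0, 0, 0]}, {"hand": 1, "slide": [-0.2, -0.6, 0], "dr": [0, 0, 0]}, {"hand": 1, "slide": [-0.25, -0.75, 0], "dr": [0, 0, 0]}, {"hand": 1, "slide": [-0.25, -0.9, 0], "dr": [0, 0, 0]}, {"hand": 1, "slide": [-0.25, -0.9, 0], "dr": [0, 0, 0]}, {"hand": 1, "slide": [-0.25, -0.9, 0], "dr": [0, 0, 0]}]'

```text
time: 12.17
ee_pos: [0.6006, 0.0177, 0.1529]
ee_rot: [0.192, 0.981, 0.0, 0.0]
ft_force: [0.2, 0.2, -2.0]
width: 0.0568
finger_force: 20.0
```

Run:
```python
from h import *
w=eyes.read_camera("wrist");c=cam("wrist");o=arm.get_obs();print(o["time"],o["width"],o["finger_force"],o["ee_pos"])
a=-.162;Rz=np.array([[np.cos(a),-np.sin(a),0],[np.sin(a),np.cos(a),0],[0,0,1]])
O=np.array([.581,-.056,0]); g=w.copy()
circ=lambda r,z:np.c_[r*np.cos(T),r*np.sin(T),0*T+z]
for P,col in((circ(.037,.056),(255,0,0)),(circ(.033,.056),(255,255,0)),(np.array([[x,y,.016] for x in(-.065,.085) for y in(-.178,.058)]),(255,0,255)),(circ(.009,.102)+[-.1,-.1,0],(0,255,0))):
    for p in proj(c,P@Rz.T+O):
        if 0<p[0]<512 and 0<p[1]<384: cv2.circle(g,tuple(int(round(v)) for v in p),1,col,-1)
x=o["ee_pos"].copy()
# held liner rim, bottom height = z-.0333
for p in proj(c,sil([(0,.02),(.07,.028)],x[:2])+[0,0,x[2]-.0333]): cv2.circle(g,tuple(int(round(v)) for v in p),1,(0,255,255),-1)
cv2.imwrite("pics/m5.png",cv2.resize(g,(800,600))[:,:,::-1]);np.save("w5.npy",w)
b=eyes.read_camera("top")
```

```text
12.2167 0.056276489308450334 19.991937009617686 [0.60067711 0.01839754 0.15285246]
```

View pics/m5.png

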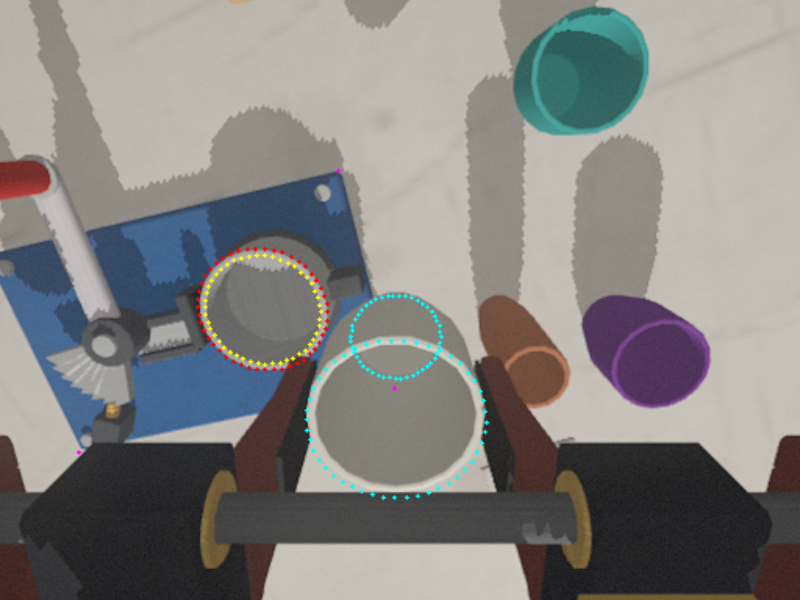

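>>> send_rows --plan '[{"hand": 1, "slide": [-0.03, -0.15, 0], "dr": [0, 0, 0]}, {"hand": 1, "slide": [-0.06, -0.3, 0], "dr": [0, 0, 0]}, {"hand": 1, "slide": [-0.09, -0.45, 0], "dr": [0, 0, 0]}, {"hand": 1, "slide": [-0.11, -0.6, 0], "dr": [0, 0, 0]}, {"hand": 1, "slide": [-0.13, -0.8, 0], "dr": [0, 0, 0]}, {"hand": 1, "slide": [-0.14, -0.95, 0], "dr": [0, 0, 0]}, {"hand": 1, "slide": [-0.14, -0.95, 0], "dr": [0, 0, 0]}, {"hand": 1, "slide": [-0.14, -0.95, 0], "dr": [0, 0, 0]}]'

```text
time: 12.93
ee_pos: [0.5823, -0.057, 0.1528]
ee_rot: [0.193, 0.981, 0.0, 0.0]
ft_force: [0.2, 0.2, -1.6]
width: 0.0566
finger_force: 20.0
```

>>> send_rows --plan '[{"hand": 1, "slide": [0, 0, 0.15], "dr": [0, 0, 0]}, {"hand": 1, "slide": [0, 0, 0.3], "dr": [0, 0, 0]}, {"hand": 1, "slide": [0, 0, 0.45], "dr": [0, 0, 0]}, {"hand": 1, "slide": [0, 0, 0.6], "dr": [0, 0, 0]}, {"hand": 1, "slide": [0, 0, 0.7], "dr": [0, 0, 0]}, {"hand": 1, "slide": [0, 0, 0.8], "dr": [0, 0, 0]}, {"hand": 1, "slide": [0, 0, 0.9], "dr": [0, 0, 0]}, {"hand": 1, "slide": [0, 0, 0.9], "dr": [0, 0, 0]}]'

```text
time: 13.6
ee_pos: [0.5816, -0.0559, 0.0783]
ee_rot: [0.192, 0.981, -0.0, -0.002]
ft_force: [-0.1, 0.1, -1.7]
width: 0.0567
finger_force: 20.0
```

>>> send_rows --plan '[{"hand": 1, "slide": [0, 0, 0.08], "dr": [0, 0, 0]}, {"hand": 1, "slide": [0, 0, 0.16], "dr": [0, 0, 0]}, {"hand": 1, "slide": [0, 0, 0.22], "dr": [0, 0, 0]}, {"hand": 1, "slide": [0, 0, 0.26], "dr": [0, 0, 0]}, {"hand": 1, "slide": [0, 0, 0.29], "dr": [0, 0, 0]}, {"hand": 1, "slide": [0, 0, 0.31], "dr": [0, 0, 0]}, {"hand": 1, "slide": [0, 0, 0.31], "dr": [0, 0, 0]}, {"hand": 1, "slide": [0, 0, 0.31], "dr": [0, 0, 0]}]'

```text
time: 14.27
ee_pos: [0.5826, -0.0561, 0.056]
ee_rot: [0.192, 0.981, -0.0, 0.0]
ft_force: [0.1, 0.6, -1.6]
width: 0.0568
finger_force: 20.0
```

>>> send_rows --plan '[{"hand": 1, "slide": [0, 0, 0.01], "dr": [0, 0, 0]}, {"hand": 1, "slide": [0, 0, 0.02], "dr": [0, 0, 0]}, {"hand": 1, "slide": [0, 0, 0.03], "dr": [0, 0, 0]}, {"hand": 1, "slide": [0, 0, 0.03], "dr": [0, 0, 0]}, {"hand": 1, "slide": [0, 0, 0.03], "dr": [0, 0, 0]}, {"hand": 1, "slide": [0, 0, 0.03], "dr": [0, 0, 0]}, {"hand": 1, "slide": [0, 0, 0.03], "dr": [0, 0, 0]}, {"hand": 1, "slide": [0, 0, 0.03], "dr": [0, 0, 0]}]'

```text
time: 14.93
ee_pos: [0.5825, -0.0561, 0.0536]
ee_rot: [0.192, 0.981, 0.0, 0.0]
ft_force: [0.6, 0.4, -1.1]
width: 0.0563
finger_force: 20.0
```

>>> send_rows --plan '[{"hand": 0.5, "slide": [0, 0, 0], "dr": [0, 0, 0]}, {"hand": 0, "slide": [0, 0, 0], "dr": [0, 0, 0]}, {"hand": 0, "slide": [0, 0, 0], "dr": [0, 0, 0]}, {"hand": 0, "slide": [0, 0, 0], "dr": [0, 0, 0]}, {"hand": 0, "slide": [0, 0, 0], "dr": [0, 0, 0]}, {"hand": 0, "slide": [0, 0, 0], "dr": [0, 0, 0]}, {"hand": 0, "slide": [0, 0, 0], "dr": [0, 0, 0]}, {"hand": 0, "slide": [0, 0, 0], "dr": [0, 0, 0]}]'

```text
time: 15.6
ee_pos: [0.5825, -0.0561, 0.0536]
ee_rot: [0.192, 0.981, 0.0, 0.0]
ft_force: [0.1, -0.5, -0.2]
width: 0.0876
finger_force: 0.0
```

>>> send_rows --plan '[{"hand": 0, "slide": [0, 0, -0.15], "dr": [0, 0, 0]}, {"hand": 0, "slide": [0, 0, -0.3], "dr": [0, 0, 0]}, {"hand": 0, "slide": [0, 0, -0.5], "dr": [0, 0, 0]}, {"hand": 0, "slide": [0, 0, -0.75], "dr": [0, 0, 0]}, {"hand": 0, "slide": [0, 0, -1], "dr": [0, 0, 0]}, {"hand": 0, "slide": [0, 0.3, -1], "dr": [0, 0, 0]}, {"hand": 0, "slide": [0, 0.6, -1], "dr": [0, 0, 0]}, {"hand": 0, "slide": [0, 0.9, -1], "dr": [0, 0, 0]}]'

```text
time: 16.27
ee_pos: [0.6106, 0.011, 0.1365]
ee_rot: [0.192, 0.981, 0.0, 0.002]
ft_force: [0.1, -0.3, 0.1]
width: 0.0877
finger_force: 0.0
```

Run:
```python
from h import *
for n in("wrist","top"):
    w=eyes.read_camera(n);c=cam(n);o=arm.get_obs()
    if n=="wrist": print(o["time"],o["ee_pos"],c[1].round(3)); cv2.imwrite("pics/w6.png",w[:,:,::-1])
    for d in finder.masks_of(n,"liner")[:4]:
        m=d["pixels"];print(n,round(d["p"],2),mc(m).round(1),m.sum(),w[m].mean(0).round())
        # rim at z .09 fitted as top ellipse: bbox
        ys,xs=np.where(m);print(xs.min(),xs.max(),ys.min(),ys.max())
    print("expected rim bbox",[ (q.min(0).round(),q.max(0).round()) for q in [proj(c,sil([(.09,.028)],(.581,-.056)))]])
```

```text
16.3167 [0.61141292 0.01537877 0.13566715] [0.532 0.046 0.308]
wrist 0.97 [158.4 197.2] 5032 [130. 127. 119.]
117 199 159 238
wrist 0.67 [384.   32.2] 5729 [ 48. 103.  98.]
337 433 0 70
wrist 0.55 [426.1 218.9] 5105 [81. 53. 92.]
381 471 182 258
expected rim bbox [(array([108., 171.]), array([185., 242.]))]
top 0.76 [215.5 198.6] 186 [ 22. 105. 103.]
209 222 191 207
expected rim bbox [(array([272., 171.]), array([291., 189.]))]
```

Run:
```python
from h import *
c=cam("wrist");w=eyes.read_camera("wrist");o=arm.get_obs();print(o["ee_pos"])
m=max(finder.masks_of("wrist","liner"),key=lambda d:-abs(mc(d["pixels"])[0]-158))["pixels"]
def sc(x,z0):
    P=np.vstack([np.c_[x[0]+.028*np.cos(T),x[1]+.028*np.sin(T),0*T+z] for z in(max(.056,z0+.032),z0+.07)])
    a=np.zeros(m.shape,np.uint8);cv2.fillConvexPoly(a,cv2.convexHull(proj(c,P).round().astype(np.int32)),1);a=a>0
    return (a&m).sum()/(a|m).sum()
for z0 in(.02,.03,.04,.05):
    print(z0,max((sc((.581+i*.001,-.056+j*.001),z0).round(3),i,j) for i in range(-14,15) for j in range(-14,15)))
```

```text
[0.60968567 0.01016732 0.13451783]
0.02 (np.float64(0.918), -1, 1)
0.03 (np.float64(0.849), -1, 5)
0.04 (np.float64(0.776), -2, 10)
0.05 (np.float64(0.707), -2, 13)
```

Liner seated at (0.580, -0.055) with its foot at z = 0.020. Now the cup.

>>> send_rows --plan '[{"hand": 0, "slide": [0.2, 0.2, -0.4], "dr": [0, 0, 0]}, {"hand": 0, "slide": [0.4, 0.4, -0.4], "dr": [0, 0, 0]}, {"hand": 0, "slide": [0.6, 0.6, -0.4], "dr": [0, 0, 0]}, {"hand": 0, "slide": [0.85, 0.75, -0.4], "dr": [0, 0, 0]}, {"hand": 0, "slide": [0.85, 0.75, -0.4], "dr": [0, 0, 0]}, {"hand": 0, "slide": [0.85, 0.75, -0.4], "dr": [0, 0, 0]}, {"hand": 0, "slide": [0.85, 0.75, -0.4], "dr": [0, 0, 0]}, {"hand": 0, "slide": [0.85, 0.75, -0.4], "dr": [0, 0, 0]}]'

```text
time: 17.23
ee_pos: [0.5695, 0.0905, 0.1655]
ee_rot: [0.192, 0.981, -0.0, 0.0]
ft_force: [-0.4, 0.2, 0.1]
width: 0.0877
finger_force: 0.0
```

>>> send_rows --plan '[{"hand": 0, "slide": [0.2, 0.2, 0], "dr": [0, 0, 0]}, {"hand": 0, "slide": [0.4, 0.4, 0], "dr": [0, 0, 0]}, {"hand": 0, "slide": [0.6, 0.6, 0], "dr": [0, 0, 0]}, {"hand": 0, "slide": [0.85, 0.75, 0], "dr": [0, 0, 0]}, {"hand": 0, "slide": [0.85, 0.75, 0], "dr": [0, 0, 0]}, {"hand": 0, "slide": [0.85, 0.75, 0], "dr": [0, 0, 0]}, {"hand": 0, "slide": [0.85, 0.75, 0], "dr": [0, 0, 0]}, {"hand": 0, "slide": [0.85, 0.75, 0], "dr": [0, 0, 0]}]'

```text
time: 17.9
ee_pos: [0.5294, 0.1717, 0.1654]
ee_rot: [0.192, 0.981, -0.0, 0.0]
ft_force: [0.3, -0.0, 0.1]
width: 0.0875
finger_force: 0.0
```

>>> send_rows --plan '[{"hand": 0, "slide": [0.2, 0.2, 0], "dr": [0, 0, 0]}, {"hand": 0, "slide": [0.4, 0.4, 0], "dr": [0, 0, 0]}, {"hand": 0, "slide": [0.6, 0.6, 0], "dr": [0, 0, 0]}, {"hand": 0, "slide": [0.8, 0.7, 0], "dr": [0, 0, 0]}, {"hand": 0, "slide": [0.8, 0.7, 0], "dr": [0, 0, 0]}, {"hand": 0, "slide": [0.8, 0.7, 0], "dr": [0, 0, 0]}, {"hand": 0, "slide": [0.8, 0.7, 0], "dr": [0, 0, 0]}, {"hand": 0, "slide": [0.8, 0.7, 0], "dr": [0, 0, 0]}]'

```text
time: 18.57
ee_pos: [0.4913, 0.2478, 0.1655]
ee_rot: [0.193, 0.981, -0.0, 0.0]
ft_force: [0.4, 0.3, -0.1]
width: 0.0878
finger_force: 0.0
```

Run:
```python
from look import *
look("inner_cup",CUP,np.array([.488,.2535]),"w7")
```

```text
t 18.62 tcp [0.4912 0.2479 0.1655] cam [0.413 0.28  0.337]
0.94 [164.3 365.9] box 142 184 348 383 rgb [91. 59. 45.] [0.6472 0.0779] 0.0
0.8 [257.2 184.1] box 236 279 152 213 rgb [109.  76.  61.] [0.4872 0.2535] 0.0
```

>>> send_rows --plan '[{"hand": 0, "slide": [0.07, 0.05, 0.1], "dr": [0, 0, 0]}, {"hand": 0, "slide": [0.07, 0.05, 0.25], "dr": [0, 0, 0]}, {"hand": 0, "slide": [0.07, 0.05, 0.4], "dr": [0, 0, 0]}, {"hand": 0, "slide": [0.07, 0.05, 0.55], "dr": [0, 0, 0]}, {"hand": 0, "slide": [0.07, 0.05, 0.7], "dr": [0, 0, 0]}, {"hand": 0, "slide": [0.07, 0.05, 0.85], "dr": [0, 0, 0]}, {"hand": 0, "slide": [0.07, 0.05, 1], "dr": [0, 0, 0]}, {"hand": 0, "slide": [0.07, 0.05, 1], "dr": [0, 0, 0]}]'

```text
time: 19.33
ee_pos: [0.4853, 0.254, 0.0817]
ee_rot: [0.192, 0.981, -0.001, -0.002]
ft_force: [-0.6, -0.2, -0.6]
width: 0.0879
finger_force: 0.0
```

>>> send_rows --plan '[{"hand": 0, "slide": [0, 0, 0.15], "dr": [0, 0, 0]}, {"hand": 0, "slide": [0, 0, 0.29], "dr": [0, 0, 0]}, {"hand": 0.2, "slide": [0, 0, 0.29], "dr": [0, 0, 0]}, {"hand": 0.4, "slide": [0, 0, 0.29], "dr": [0, 0, 0]}, {"hand": 0.6, "slide": [0, 0, 0.29], "dr": [0, 0, 0]}, {"hand": 0.8, "slide": [0, 0, 0.29], "dr": [0, 0, 0]}, {"hand": 1, "slide": [0, 0, 0.29], "dr": [0, 0, 0]}, {"hand": 1, "slide": [0, 0, 0.29], "dr": [0, 0, 0]}]'

```text
time: 20.0
ee_pos: [0.4872, 0.2549, 0.063]
ee_rot: [0.192, 0.981, 0.0, 0.0]
ft_force: [0.2, -0.3, -0.4]
width: 0.0512
finger_force: 0.0
```

>>> send_rows --plan '[{"hand": 1, "slide": [0, 0, 0], "dr": [0, 0, 0]}, {"hand": 1, "slide": [0, 0, 0], "dr": [0, 0, 0]}, {"hand": 1, "slide": [0, 0, 0], "dr": [0, 0, 0]}, {"hand": 1, "slide": [0, 0, 0], "dr": [0, 0, 0]}, {"hand": 1, "slide": [0, 0, 0], "dr": [0, 0, 0]}, {"hand": 1, "slide": [0, 0, 0], "dr": [0, 0, 0]}, {"hand": 1, "slide": [0, 0, 0], "dr": [0, 0, 0]}, {"hand": 1, "slide": [0, 0, 0], "dr": [0, 0, 0]}]'

```text
time: 20.67
ee_pos: [0.487, 0.2547, 0.0625]
ee_rot: [0.192, 0.981, 0.0, 0.0]
ft_force: [-0.9, -0.6, 1.4]
width: 0.0356
finger_force: 20.0
```

>>> send_rows --plan '[{"hand": 1, "slide": [0, 0, -0.1], "dr": [0, 0, 0]}, {"hand": 1, "slide": [0, 0, -0.25], "dr": [0, 0, 0]}, {"hand": 1, "slide": [0, 0, -0.4], "dr": [0, 0, 0]}, {"hand": 1, "slide": [0, 0, -0.55], "dr": [0, 0, 0]}, {"hand": 1, "slide": [0, 0, -0.7], "dr": [0, 0, 0]}, {"hand": 1, "slide": [0, 0, -0.85], "dr": [0, 0, 0]}, {"hand": 1, "slide": [0, 0, -1], "dr": [0, 0, 0]}, {"hand": 1, "slide": [0, 0, -1], "dr": [0, 0, 0]}]'

```text
time: 21.33
ee_pos: [0.4881, 0.2553, 0.1463]
ee_rot: [0.192, 0.981, 0.002, 0.002]
ft_force: [0.8, -0.1, -1.2]
width: 0.0356
finger_force: 20.0
```

>>> send_rows --plan '[{"hand": 1, "slide": [0, 0, -0.15], "dr": [0, 0, 0]}, {"hand": 1, "slide": [0, 0, -0.3], "dr": [0, 0, 0]}, {"hand": 1, "slide": [-0.1, -0.1, -0.4], "dr": [0, 0, 0]}, {"hand": 1, "slide": [-0.2, -0.25, -0.5], "dr": [0, 0, 0]}, {"hand": 1, "slide": [-0.3, -0.4, -0.5], "dr": [0, 0, 0]}, {"hand": 1, "slide": [-0.45, -0.55, -0.5], "dr": [0, 0, 0]}, {"hand": 1, "slide": [-0.6, -0.75, -0.5], "dr": [0, 0, 0]}, {"hand": 1, "slide": [-0.6, -0.75, -0.5], "dr": [0, 0, 0]}]'

```text
time: 22.0
ee_pos: [0.5098, 0.1777, 0.1829]
ee_rot: [0.193, 0.981, -0.001, 0.001]
ft_force: [0.2, -0.1, -0.4]
width: 0.0361
finger_force: 20.0
```

>>> send_rows --plan '[{"hand": 1, "slide": [-0.1, -0.13, 0], "dr": [0, 0, 0]}, {"hand": 1, "slide": [-0.2, -0.25, 0], "dr": [0, 0, 0]}, {"hand": 1, "slide": [-0.3, -0.38, 0], "dr": [0, 0, 0]}, {"hand": 1, "slide": [-0.4, -0.5, 0], "dr": [0, 0, 0]}, {"hand": 1, "slide": [-0.5, -0.63, 0], "dr": [0, 0, 0]}, {"hand": 1, "slide": [-0.6, -0.75, 0], "dr": [0, 0, 0]}, {"hand": 1, "slide": [-0.6, -0.75, 0], "dr": [0, 0, 0]}, {"hand": 1, "slide": [-0.6, -0.75, 0], "dr": [0, 0, 0]}]'

```text
time: 22.67
ee_pos: [0.5308, 0.1067, 0.1822]
ee_rot: [0.192, 0.981, 0.0, -0.0]
ft_force: [0.1, -0.7, -1.5]
width: 0.0358
finger_force: 20.0
```

>>> send_rows --plan '[{"hand": 1, "slide": [-0.1, -0.13, 0], "dr": [0, 0, 0]}, {"hand": 1, "slide": [-0.2, -0.25, 0], "dr": [0, 0, 0]}, {"hand": 1, "slide": [-0.3, -0.38, 0], "dr": [0, 0, 0]}, {"hand": 1, "slide": [-0.4, -0.5, 0], "dr": [0, 0, 0]}, {"hand": 1, "slide": [-0.5, -0.63, 0], "dr": [0, 0, 0]}, {"hand": 1, "slide": [-0.6, -0.75, 0], "dr": [0, 0, 0]}, {"hand": 1, "slide": [-0.6, -0.75, 0], "dr": [0, 0, 0]}, {"hand": 1, "slide": [-0.6, -0.75, 0], "dr": [0, 0, 0]}]'

```text
time: 23.33
ee_pos: [0.5527, 0.033, 0.1822]
ee_rot: [0.193, 0.981, 0.0, -0.0]
ft_force: [-0.2, -0.9, -0.9]
width: 0.0363
finger_force: 20.0
```

>>> send_rows --plan '[{"hand": 1, "slide": [-0.1, -0.13, 0], "dr": [0, 0, 0]}, {"hand": 1, "slide": [-0.2, -0.25, 0], "dr": [0, 0, 0]}, {"hand": 1, "slide": [-0.3, -0.38, 0], "dr": [0, 0, 0]}, {"hand": 1, "slide": [-0.4, -0.5, 0], "dr": [0, 0, 0]}, {"hand": 1, "slide": [-0.5, -0.63, 0], "dr": [0, 0, 0]}, {"hand": 1, "slide": [-0.6, -0.75, 0], "dr": [0, 0, 0]}, {"hand": 1, "slide": [-0.6, -0.75, 0], "dr": [0, 0, 0]}, {"hand": 1, "slide": [-0.6, -0.75, 0], "dr": [0, 0, 0]}]'

```text
time: 24.0
ee_pos: [0.5745, -0.0407, 0.1821]
ee_rot: [0.192, 0.981, 0.0, -0.0]
ft_force: [1.0, 0.4, -1.3]
width: 0.0358
finger_force: 20.0
```

Run:
```python
from h import *
c=cam("wrist");o=arm.get_obs();w=eyes.read_camera("wrist");print(o["time"],o["width"],o["ee_pos"])
x=o["ee_pos"];g=w.copy()
for P,col in((sil([(0,.014),(.098,.018)],x[:2])+[0,0,x[2]-.0625],(0,255,255)),(sil([(.09,.028)],(.58,-.055)),(0,255,0)),(sil([(.056,.037)],(.581,-.056)),(255,0,0))):
    for p in proj(c,P):
        if 0<p[0]<512 and 0<p[1]<384: cv2.circle(g,tuple(int(round(v)) for v in p),1,col,-1)
cv2.imwrite("pics/m8.png",cv2.resize(g,(800,600))[:,:,::-1])
```

```text
24.0 0.03580370293576906 [ 0.5745017  -0.04069785  0.18206557]
```

View pics/m8.png

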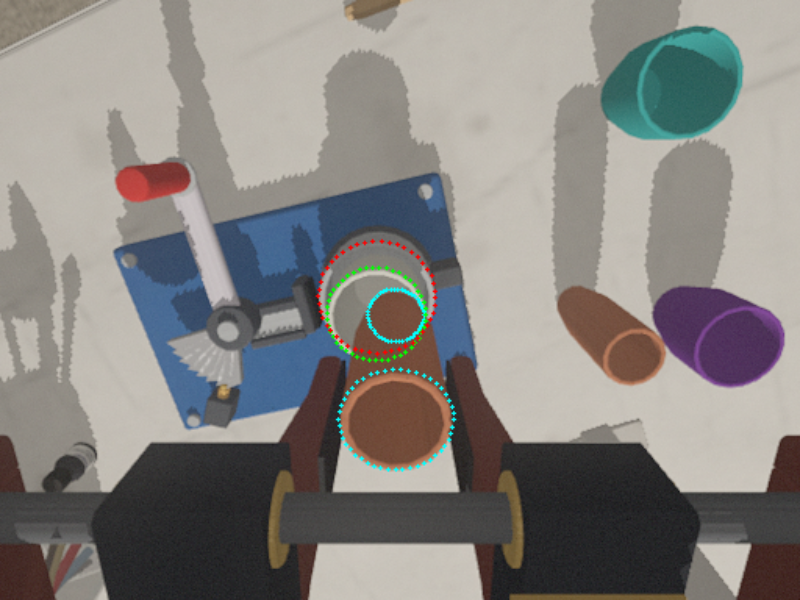

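The cup is centred in the fingers. The liner rim is at (378,315), and the grip top at (133,185). Lining up and lowering.

>>> send_rows --plan '[{"hand": 1, "slide": [-0.07, -0.07, 0], "dr": [0, 0, 0]}, {"hand": 1, "slide": [-0.14, -0.14, 0], "dr": [0, 0, 0]}, {"hand": 1, "slide": [-0.14, -0.14, 0], "dr": [0, 0, 0]}, {"hand": 1, "slide": [-0.14, -0.14, 0.15], "dr": [0, 0, 0]}, {"hand": 1, "slide": [-0.14, -0.14, 0.3], "dr": [0, 0, 0]}, {"hand": 1, "slide": [-0.14, -0.14, 0.45], "dr": [0, 0, 0]}, {"hand": 1, "slide": [-0.14, -0.14, 0.55], "dr": [0, 0, 0]}, {"hand": 1, "slide": [-0.14, -0.14, 0.6], "dr": [0, 0, 0]}]'

```text
time: 24.72
ee_pos: [0.5794, -0.0541, 0.1313]
ee_rot: [0.192, 0.981, -0.0, -0.002]
ft_force: [-0.7, 0.4, -1.6]
width: 0.0356
finger_force: 20.0
```

>>> send_rows --plan '[{"hand": 1, "slide": [0, 0, 0.12], "dr": [0, 0, 0]}, {"hand": 1, "slide": [0, 0, 0.24], "dr": [0, 0, 0]}, {"hand": 1, "slide": [0, 0, 0.36], "dr": [0, 0, 0]}, {"hand": 1, "slide": [0, 0, 0.45], "dr": [0, 0, 0]}, {"hand": 1, "slide": [0, 0, 0.5], "dr": [0, 0, 0]}, {"hand": 1, "slide": [0, 0, 0.55], "dr": [0, 0, 0]}, {"hand": 1, "slide": [0, 0, 0.55], "dr": [0, 0, 0]}, {"hand": 1, "slide": [0, 0, 0.55], "dr": [0, 0, 0]}]'

```text
time: 25.38
ee_pos: [0.5806, -0.0545, 0.0904]
ee_rot: [0.192, 0.981, 0.0, 0.0]
ft_force: [-0.4, 0.1, -1.4]
width: 0.0357
finger_force: 20.0
```

Now 3–4 mm more, release, and retreat straight up.

>>> send_rows --plan '[{"hand": 1, "slide": [0, 0, 0.02], "dr": [0, 0, 0]}, {"hand": 1, "slide": [0, 0, 0.03], "dr": [0, 0, 0]}, {"hand": 1, "slide": [0, 0, 0.04], "dr": [0, 0, 0]}, {"hand": 1, "slide": [0, 0, 0.05], "dr": [0, 0, 0]}, {"hand": 1, "slide": [0, 0, 0.05], "dr": [0, 0, 0]}, {"hand": 1, "slide": [0, 0, 0.05], "dr": [0, 0, 0]}, {"hand": 1, "slide": [0, 0, 0.05], "dr": [0, 0, 0]}, {"hand": 1, "slide": [0, 0, 0.05], "dr": [0, 0, 0]}]'

```text
time: 26.05
ee_pos: [0.5807, -0.0545, 0.0865]
ee_rot: [0.192, 0.981, -0.0, 0.0]
ft_force: [0.1, 0.6, -0.5]
width: 0.0358
finger_force: 20.0
```

>>> send_rows --plan '[{"hand": 0.6, "slide": [0, 0, 0], "dr": [0, 0, 0]}, {"hand": 0.5, "slide": [0, 0, 0], "dr": [0, 0, 0]}, {"hand": 0.4, "slide": [0, 0, 0], "dr": [0, 0, 0]}, {"hand": 0.2, "slide": [0, 0, 0], "dr": [0, 0, 0]}, {"hand": 0, "slide": [0, 0, 0], "dr": [0, 0, 0]}, {"hand": 0, "slide": [0, 0, 0], "dr": [0, 0, 0]}, {"hand": 0, "slide": [0, 0, 0], "dr": [0, 0, 0]}, {"hand": 0, "slide": [0, 0, 0], "dr": [0, 0, 0]}]'

```text
time: 26.72
ee_pos: [0.5806, -0.0545, 0.0864]
ee_rot: [0.192, 0.981, 0.0, 0.0]
ft_force: [-0.1, -0.1, 0.0]
width: 0.0788
finger_force: 0.0
```

>>> send_rows --plan '[{"hand": 0, "slide": [0, 0, -0.15], "dr": [0, 0, 0]}, {"hand": 0, "slide": [0, 0, -0.3], "dr": [0, 0, 0]}, {"hand": 0, "slide": [0, 0, -0.5], "dr": [0, 0, 0]}, {"hand": 0, "slide": [0, 0, -0.75], "dr": [0, 0, 0]}, {"hand": 0, "slide": [0, 0, -1], "dr": [0, 0, 0]}, {"hand": 0, "slide": [0, 0, -1], "dr": [0, 0, 0]}, {"hand": 0, "slide": [0, 0, -1], "dr": [0, 0, 0]}, {"hand": 0, "slide": [0, 0, -1], "dr": [0, 0, 0]}]'

```text
time: 27.38
ee_pos: [0.5805, -0.0545, 0.1659]
ee_rot: [0.192, 0.981, 0.0, -0.0]
ft_force: [0.2, -0.0, -0.1]
width: 0.088
finger_force: 0.0
```

Run:
```python
from h import *
c=cam("wrist");o=arm.get_obs();w=eyes.read_camera("wrist");print(o["time"],o["ee_pos"])
cv2.imwrite("pics/w9.png",w[:,:,::-1])
ds=finder.masks_of("wrist","inner_cup")
m=min(ds,key=lambda d:np.hypot(*(mc(d["pixels"])-proj(c,[[.581,-.0555,.115]])[0])))["pixels"]; print(mc(m),w[m].mean(0))
def sc(x,z0,lo):
    P=np.vstack([np.c_[x[0]+.018*np.cos(T),x[1]+.018*np.sin(T),0*T+z] for z in(lo,z0+.098)])
    a=np.zeros(m.shape,np.uint8);cv2.fillConvexPoly(a,cv2.convexHull(proj(c,P).round().astype(np.int32)),1);a=a>0
    return (a&m).sum()/(a|m).sum()
for z0 in(.02,.024,.03,.036):
    print(z0,max((sc((.581+i*.001,-.0555+j*.001),z0,lo).round(3),i,j,lo) for i in range(-9,10) for j in range(-9,10) for lo in(.08,.09,.1)))
hsv=cv2.cvtColor(w,cv2.COLOR_RGB2HSV);r=(cv2.inRange(hsv,(0,170,70),(5,255,255))|cv2.inRange(hsv,(174,170,70),(180,255,255)))
n,l,st,ce=cv2.connectedComponentsWithStats(r);k=1+st[1:,4].argmax();r=(l==k);print(st[k],mc(r))
def sg(x):
    P=np.vstack([np.c_[x[0]+.009*np.cos(T),x[1]+.009*np.sin(T),0*T+z] for z in(.046,.102)])
    a=np.zeros(m.shape,np.uint8);cv2.fillConvexPoly(a,cv2.convexHull(proj(c,P).round().astype(np.int32)),1);a=a>0
    return (a&r).sum()/(a|r).sum()
print("grip",max((sg((.466+i*.001,-.139+j*.001)).round(3),.466+i*.001,-.139+j*.001) for i in range(-14,15) for j in range(-14,15)))
```

```text
27.3833 [ 0.58047904 -0.05445013  0.16591412]
[251.72745411 201.55347167] [117.33200319  78.22306464  62.0415004 ]
0.02 (np.float64(0.888), 0, 0, 0.08)
0.024 (np.float64(0.902), -1, 0, 0.08)
0.03 (np.float64(0.915), -3, 2, 0.08)
0.036 (np.float64(0.891), -6, 3, 0.09)
[ 75  93  48  23 339] [ 90.27138643 106.62536873]
grip (np.float64(0.271), 0.468, -0.137)
```

>>> send_rows --plan '[{"hand": 0, "slide": [0.2, -0.2, 0], "dr": [0, 0, 0]}, {"hand": 0, "slide": [0.4, -0.35, 0], "dr": [0, 0, 0]}, {"hand": 0, "slide": [0.6, -0.5, 0], "dr": [0, 0, 0]}, {"hand": 0, "slide": [0.8, -0.65, 0], "dr": [0, 0, 0]}, {"hand": 0, "slide": [0.93, -0.76, 0], "dr": [0, 0, 0]}, {"hand": 0, "slide": [0.93, -0.76, 0], "dr": [0, 0, 0]}, {"hand": 0, "slide": [0.93, -0.76, 0], "dr": [0, 0, 0]}, {"hand": 0, "slide": [0.93, -0.76, 0], "dr": [0, 0, 0]}]'

```text
time: 28.15
ee_pos: [0.489, -0.0826, 0.1657]
ee_rot: [0.192, 0.981, 0.0, -0.0]
ft_force: [-0.1, -0.5, 0.6]
width: 0.0881
finger_force: 0.0
```

>>> send_rows --plan '[{"hand": 0, "slide": [0, -0.15, 0], "dr": [0, 0, -0.03]}, {"hand": 0, "slide": [0, -0.3, 0], "dr": [0, 0, -0.06]}, {"hand": 0, "slide": [0, -0.45, 0], "dr": [0, 0, -0.09]}, {"hand": 0, "slide": [0, -0.6, 0], "dr": [0, 0, -0.12]}, {"hand": 0, "slide": [0, -0.76, 0], "dr": [0, 0, -0.15]}, {"hand": 0, "slide": [0, -0.76, 0], "dr": [0, 0, -0.17]}, {"hand": 0, "slide": [0, -0.76, 0], "dr": [0, 0, -0.17]}, {"hand": 0, "slide": [0, -0.76, 0], "dr": [0, 0, -0.17]}]'

```text
time: 28.82
ee_pos: [0.4663, -0.1389, 0.1658]
ee_rot: [-0.073, 0.997, 0.0, -0.0]
ft_force: [0.5, -0.6, -0.1]
width: 0.0881
finger_force: 0.0
```

Run:
```python
from h import *
c=cam("wrist");o=arm.get_obs();w=eyes.read_camera("wrist");print(o["time"],o["ee_pos"],o["joints"].round(2),R.from_quat(o["ee_rot"]).as_matrix().round(3).tolist())
g=w.copy()
hsv=cv2.cvtColor(w,cv2.COLOR_RGB2HSV);r=(cv2.inRange(hsv,(0,150,50),(7,255,255))|cv2.inRange(hsv,(172,150,50),(180,255,255)))
n,l,st,ce=cv2.connectedComponentsWithStats(r);k=1+st[1:,4].argmax();r=(l==k);print(st[k],mc(r))
def sg(x):
    P=np.vstack([np.c_[x[0]+.009*np.cos(T),x[1]+.009*np.sin(T),0*T+z] for z in(.046,.102)])
    a=np.zeros(r.shape,np.uint8);cv2.fillConvexPoly(a,cv2.convexHull(proj(c,P).round().astype(np.int32)),1);a=a>0
    return (a&r).sum()/(a|r).sum()
b=max((sg((.466+i*.001,-.139+j*.001)).round(3),.466+i*.001,-.139+j*.001) for i in range(-14,15) for j in range(-14,15));print("grip",b)
for P,col in((sil([(.046,.009),(.102,.009)],b[1:]),(0,255,0)),(sil([(.122,.018)],(.581,-.0555)),(0,255,255))):
    for p in proj(c,P):
        if 0<p[0]<512 and 0<p[1]<384: cv2.circle(g,tuple(int(round(v)) for v in p),1,col,-1)
cv2.imwrite("pics/m10.png",cv2.resize(g,(800,600))[:,:,::-1])
```

```text
28.8167 [ 0.46634379 -0.13894366  0.16583594] [-0.36 -0.22  1.61  0.    1.75 -2.08] [[-0.989, -0.146, -0.001], [-0.146, 0.989, 0.001], [0.001, 0.001, -1.0]]
[243 175  21  36 561] [253.28342246 193.71836007]
grip (np.float64(0.716), 0.466, -0.14)
```

View pics/m10.png

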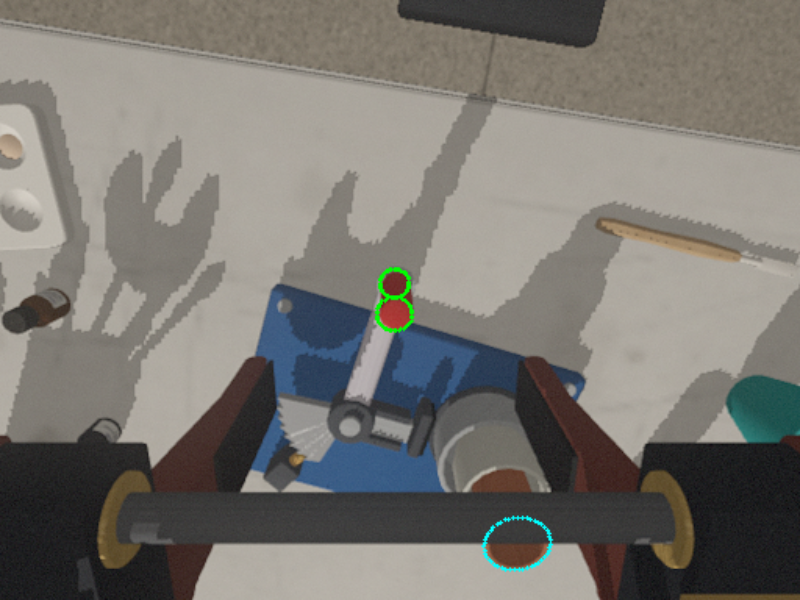

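The grip is centred under the tool (overlay at (395,315)), and the cup's rim is at the seated height (cyan ring, (518,545)). Lowering onto the grip.

>>> send_rows --plan '[{"hand": 0, "slide": [0, 0, 0.15], "dr": [0, 0, 0]}, {"hand": 0, "slide": [0, 0, 0.3], "dr": [0, 0, 0]}, {"hand": 0, "slide": [0, 0, 0.45], "dr": [0, 0, 0]}, {"hand": 0, "slide": [0, 0, 0.6], "dr": [0, 0, 0]}, {"hand": 0, "slide": [0, 0, 0.75], "dr": [0, 0, 0]}, {"hand": 0, "slide": [0, 0, 0.9], "dr": [0, 0, 0]}, {"hand": 0, "slide": [0, 0, 1], "dr": [0, 0, 0]}, {"hand": 0, "slide": [0, 0, 1], "dr": [0, 0, 0]}]'

```text
time: 29.53
ee_pos: [0.4647, -0.1387, 0.0836]
ee_rot: [-0.074, 0.997, 0.001, -0.002]
ft_force: [-1.2, 0.3, 0.2]
width: 0.0879
finger_force: 0.0
```

>>> send_rows --plan '[{"hand": 0, "slide": [0, -0.01, 0.15], "dr": [0, 0, 0]}, {"hand": 0, "slide": [0, -0.01, 0.3], "dr": [0, 0, 0]}, {"hand": 0.3, "slide": [0, -0.01, 0.44], "dr": [0, 0, 0]}, {"hand": 0.5, "slide": [0, -0.01, 0.44], "dr": [0, 0, 0]}, {"hand": 0.7, "slide": [0, -0.01, 0.44], "dr": [0, 0, 0]}, {"hand": 0.7, "slide": [0, -0.01, 0.44], "dr": [0, 0, 0]}, {"hand": 0.75, "slide": [0, -0.01, 0.44], "dr": [0, 0, 0]}, {"hand": 0.75, "slide": [0, -0.01, 0.44], "dr": [0, 0, 0]}]' --force 25

```text
time: 30.2
ee_pos: [0.4664, -0.1401, 0.0519]
ee_rot: [-0.074, 0.997, -0.0, 0.001]
ft_force: [0.7, 0.2, 0.0]
width: 0.0513
finger_force: 0.0
```

>>> send_rows --plan '[{"hand": 0.8, "slide": [0, 0, 0], "dr": [0, 0, 0]}, {"hand": 0.9, "slide": [0, 0, 0], "dr": [0, 0, 0]}, {"hand": 1, "slide": [0, 0, 0], "dr": [0, 0, 0]}, {"hand": 1, "slide": [0, 0, 0], "dr": [0, 0, 0]}, {"hand": 1, "slide": [0, 0, 0], "dr": [0, 0, 0]}, {"hand": 1, "slide": [0, 0, 0], "dr": [0, 0, 0]}, {"hand": 1, "slide": [0, 0, 0], "dr": [0, 0, 0]}, {"hand": 1, "slide": [0, 0, 0], "dr": [0, 0, 0]}]'

```text
time: 30.87
ee_pos: [0.4658, -0.139, 0.0512]
ee_rot: [-0.074, 0.997, 0.001, -0.0]
ft_force: [-1.7, 5.3, 1.9]
width: 0.0175
finger_force: 25.0
```

Grip held (17.5 mm, 25 N). First click.

>>> send_rows --plan '[{"hand": 1, "slide": [0.01, -0.03, 0], "dr": [0, 0, 0]}, {"hand": 1, "slide": [0.02, -0.06, 0], "dr": [0, 0, 0]}, {"hand": 1, "slide": [0.02, -0.09, 0], "dr": [0, 0, 0]}, {"hand": 1, "slide": [0.03, -0.12, 0], "dr": [0, 0, 0]}, {"hand": 1, "slide": [0.03, -0.15, 0], "dr": [0, 0, 0]}, {"hand": 1, "slide": [0.04, -0.18, 0], "dr": [0, 0, 0]}, {"hand": 1, "slide": [0.04, -0.2, 0], "dr": [0, 0, 0]}, {"hand": 1, "slide": [0.04, -0.2, 0], "dr": [0, 0, 0]}]'

```text
time: 31.53
ee_pos: [0.4633, -0.1545, 0.0511]
ee_rot: [-0.075, 0.997, 0.002, -0.002]
ft_force: [-10.5, 8.2, 6.6]
width: 0.0173
finger_force: 25.0
```

>>> send_rows --plan '[{"hand": 1, "slide": [0.02, 0, 0], "dr": [0, 0, 0]}, {"hand": 1, "slide": [0.02, -0.03, 0], "dr": [0, 0, 0]}, {"hand": 1, "slide": [0.02, -0.06, 0], "dr": [0, 0, 0]}, {"hand": 1, "slide": [0.03, -0.09, 0], "dr": [0, 0, 0]}, {"hand": 1, "slide": [0.03, -0.12, 0], "dr": [0, 0, 0]}, {"hand": 1, "slide": [0.03, -0.15, 0], "dr": [0, 0, 0]}, {"hand": 1, "slide": [0.03, -0.18, 0], "dr": [0, 0, 0]}, {"hand": 1, "slide": [0.03, -0.2, 0], "dr": [0, 0, 0]}]'

```text
time: 32.2
ee_pos: [0.4632, -0.1704, 0.051]
ee_rot: [-0.075, 0.997, 0.002, -0.002]
ft_force: [-9.0, 9.6, 7.9]
width: 0.0176
finger_force: 25.0
```

```bash
python3 -c "
from h import *
o=arm.get_obs();d=o['ee_pos'][:2]-np.array([.5649,-.1547]);print(o['ee_pos'],np.hypot(*d),np.arctan2(d[1],d[0])%(2*np.pi)-np.deg2rad(171.5),o['ft_force'])"
```

```text
[ 0.46323801 -0.17036289  0.05100507] 0.10286148804762699 0.30121927388048375 [-8.97505136  9.57012492  7.85947774]
```

>>> send_rows --plan '[{"hand": 1, "slide": [0.01, -0.03, 0], "dr": [0, 0, 0]}, {"hand": 1, "slide": [0.01, -0.06, 0], "dr": [0, 0, 0]}, {"hand": 1, "slide": [0.01, -0.09, 0], "dr": [0, 0, 0]}, {"hand": 1, "slide": [0.01, -0.12, 0], "dr": [0, 0, 0]}, {"hand": 1, "slide": [0, -0.15, 0], "dr": [0, 0, 0]}, {"hand": 1, "slide": [0, -0.18, 0], "dr": [0, 0, 0]}, {"hand": 1, "slide": [0, -0.2, 0], "dr": [0, 0, 0]}, {"hand": 1, "slide": [0, -0.2, 0], "dr": [0, 0, 0]}]'

```text
time: 32.87
ee_pos: [0.4661, -0.1871, 0.051]
ee_rot: [-0.075, 0.997, 0.001, -0.002]
ft_force: [-6.7, 4.9, 3.3]
width: 0.0172
finger_force: 25.0
```

```bash
python3 -c "
from h import *
o=arm.get_obs();d=o['ee_pos'][:2]-np.array([.5625,-.1547]);print(o['ee_pos'],np.hypot(*d),np.arctan2(d[1],d[0])%(2*np.pi)-np.deg2rad(171.5),o['ft_force'])"
```

```text
[ 0.46611898 -0.18705497  0.05099214] 0.10166683621475743 0.47223069596701484 [-6.6764715   4.86578938  3.279917  ]
```

>>> send_rows --plan '[{"hand": 1, "slide": [0, -0.03, 0], "dr": [0, 0, 0]}, {"hand": 1, "slide": [0, -0.06, 0], "dr": [0, 0, 0]}, {"hand": 1, "slide": [-0.01, -0.08, 0], "dr": [0, 0, 0]}, {"hand": 1, "slide": [-0.02, -0.1, 0], "dr": [0, 0, 0]}, {"hand": 1, "slide": [-0.03, -0.13, 0], "dr": [0, 0, 0]}, {"hand": 1, "slide": [-0.03, -0.16, 0], "dr": [0, 0, 0]}, {"hand": 1, "slide": [-0.04, -0.18, 0], "dr": [0, 0, 0]}, {"hand": 1, "slide": [-0.04, -0.18, 0], "dr": [0, 0, 0]}]'

```text
time: 33.53
ee_pos: [0.4719, -0.201, 0.051]
ee_rot: [-0.074, 0.997, 0.001, -0.001]
ft_force: [-3.4, 4.6, 1.1]
width: 0.0173
finger_force: 25.0
```

```bash
python3 -c "
from h import *
from scipy.optimize import least_squares
o=arm.get_obs();e=o['ee_pos'][:2]
p=np.array([[.4658,-.139],[.4633,-.1545],[.4632,-.1704],[.4661,-.1871],e])
s=least_squares(lambda c:np.hypot(*(p-c).T)-.1,[.565,-.155]).x;d=p-s
print(o['ee_pos'],o['ft_force'],o['finger_force'],s,np.arctan2(d[:,1],d[:,0])%(2*np.pi)-np.deg2rad(171.5),'chord',2*np.arcsin(np.hypot(*(e-p[0]))/.2))
w=eyes.read_camera('top')
hsv=cv2.cvtColor(w,cv2.COLOR_RGB2HSV);r=cv2.inRange(hsv,(0,150,80),(7,255,255))|cv2.inRange(hsv,(172,150,80),(180,255,255));print(r[:, 290:340].sum()/255)"
```

```text
[ 0.47188437 -0.20098738  0.0509926 ] [-3.40975327  4.6174479   1.13722075] 24.996365904808044 [ 0.56307076 -0.16109275] [-0.07498442  0.0823699   0.2412775   0.41038337  0.5607688 ] chord 0.633387345104983
0.0
```

The tool has travelled 0.636 rad along the arc, in the middle of the allowed 0.59–0.69, and the grip is still held at 25 N. Handing in.

```bash
python3 -c "
from rig import arm,finish_job
o=arm.get_obs();print(o['time'],o['ee_pos'],o['finger_force']);print(finish_job())"
```

```text
33.5833 [ 0.47197546 -0.20117597  0.05099446] 24.997830390930176
the job is handed in; nothing more can be done
None
```

I handed the job in at 33.6 s of the 72 s allowed: the liner is in the flask, the copper cup is in the liner, and the grip is still held at 25 N. The lever is at about 0.64 rad (the fourth-click band is 0.59–0.69), an angle I worked out from the tool's path. `finish_job` returned no verdict.

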